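Press down the backing tabs of a picture frame

TASK

Fasten the backing board into the small picture frame that lies face down on the gilding stand: with the fingertips, gently press its four upright steel tabs down flat over the board, one at a time, in opposite pairs so that the board is held evenly. Begin with the tab at the hanging ring, then the one opposite it, then, seen with the ring at the top, the left one and last the right one. Do not lift anything, do not shove the frame or turn the stand, and leave everything else where it is.

Things in the scene. Friction and masses are not known exactly. Their poses are not given: they have to be found in the camera images.
- frame: square wooden picture frame, face down on the disc: 164 x 164 x 15 mm, 0.5 kg, loose, any yaw. Rail tops 24 mm wide round a 116 mm square rebate. Origin: centre of its underside (disc level, z = 0.176), z up. +x points to the side whose outer edge carries the hanging ring (steel wire loop, 26 mm wide, lying flat, 23 mm past the edge); +y is the left side when the ring is at the top
- backboard: square plywood backing board, 113 x 113 x 7 mm, 70 g, lying loose in the frame's rebate with 1.5 mm play all round; its top is 13 mm above the disc, 2 mm below the rail tops. Origin: centre of its underside
- stand_top (a point): centre of the top of the gilding stand: a wooden disc, 238 mm across, 18 mm thick, its top 176 mm above the bench, on a column with a foot of 236 mm; the stand does not shift, but the disc spins easily about the vertical (0.02 N m) when pushed sideways
- tab_top (a joint): tab on the side with the hanging ring: angle, rad; 0 = flat over the board (it rests on it at -0.04), 0.6 to 0.9 at the start (standing up). Stiff hinge that stays where left; 1.5 to 4 N down near its end folds it. Smooth steel leaf 29 x 16 x 2 mm with a 5 mm rolled end, hinged in the middle of the side, 58 mm from the frame's centre, 16.5 mm above the disc, pointing inward
- tab_top_end (a point): middle of the rolled end of the tab on the side with the hanging ring, 27 mm from its hinge line; it moves with the tab
- tab_bottom (a joint): tab on the side across from the ring: angle, rad; 0 = flat over the board (it rests on it at -0.04), 0.6 to 0.9 at the start (standing up). Stiff hinge that stays where left; 1.5 to 4 N down near its end folds it. Smooth steel leaf 29 x 16 x 2 mm with a 5 mm rolled end, hinged in the middle of the side, 58 mm from the frame's centre, 16.5 mm above the disc, pointing inward
- tab_bottom_end (a point): middle of the rolled end of the tab on the side across from the ring, 27 mm from its hinge line; it moves with the tab
- tab_left (a joint): tab on the left side (ring at the top; frame +y): angle, rad; 0 = flat over the board (it rests on it at -0.04), 0.6 to 0.9 at the start (standing up). Stiff hinge that stays where left; 1.5 to 4 N down near its end folds it. Smooth steel leaf 29 x 16 x 2 mm with a 5 mm rolled end, hinged in the middle of the side, 58 mm from the frame's centre, 16.5 mm above the disc, pointing inward
- tab_left_end (a point): middle of the rolled end of the tab on the left side (ring at the top; frame +y), 27 mm from its hinge line; it moves with the tab
- tab_right (a joint): tab on the right side (ring at the top; frame -y): angle, rad; 0 = flat over the board (it rests on it at -0.04), 0.6 to 0.9 at the start (standing up). Stiff hinge that stays where left; 1.5 to 4 N down near its end folds it. Smooth steel leaf 29 x 16 x 2 mm with a 5 mm rolled end, hinged in the middle of the side, 58 mm from the frame's centre, 16.5 mm above the disc, pointing inward
- tab_right_end (a point): middle of the rolled end of the tab on the right side (ring at the top; frame -y), 27 mm from its hinge line; it moves with the tab
- pencil: bystander: pencil, 168 mm long, 7 mm thick, lying on the disc along the frame's side across from the ring; origin under its middle
- burnisher: bystander: small burnisher with a wooden handle, 153 mm long, 15 mm thick, lying on the disc along the frame's left side (ring at the top); origin under its middle
- tall_pot: bystander: lidded pigment pot on the bench, the taller of two, 57 mm across, 80 mm high; origin at the centre of its underside
- squat_pot: bystander: lidded pigment pot on the bench, the lower and wider of two, 63 mm across, 72 mm high; origin at the centre of its underside

How it is judged:
By the outcome, as a careful person would: the job done as asked, in the order asked, and still so for the second after the job is handed in, with the robot touching nothing.
It also fails if it takes over 43 s, if anything falls off the work surface, if the arm or the gripper's body presses on something with over 40 N, if the wrist force passes 120 N, or if a joint passes its speed limit or range.

ROBOT

A 6-joint arm with a two-finger parallel gripper is mounted at the origin on the work surface; the furniture and walls round the work are solid. World frame = base frame: x ahead of the robot, y to its left, z up, the work surface at z = 0. Lengths are in mm, angles in degrees, forces in N, time in s.
With the tool pointing down it reaches from about 400 to 925 mm from the base axis. Payload 3.4 kg.
Tool frame: the origin (TCP) lies at the very end of the fingers, on their centre line; the grasp point (between the pads) lies 19 mm behind it; z points along the fingers, y is the line along which they close (so a half turn about z gives the same grasp; the last joint's range is limited). The gripper opens to 85 mm and grips with 20 to 120 N. Pads are 22 mm wide; open, the fingers measure 114 mm over their backs; the gripper's body (76 mm by 85 mm) begins 54 mm behind the grasp point. The pads swing forward as they close: fully open they stand 13 mm farther back than shut.
Start: joints at [-69.643, 17.578, 86.31, -0, 76.112, -4.211], TCP at [239.051, -522.958, 207.505] pointing down, gripper open.
Joint ranges: [-179.03, 179.03], [-60, 130.46], [8.19, 133.38], [-81.62, 261.62], [5.75, 156.47], [-153.77, 153.77]. Speed limits (degrees/s): [147.25, 147.25, 180, 180, 180, 180].

INTERFACE

Orientations are given as [roll, pitch, yaw] about the fixed x, y, z axes, in that order (R = Rz(yaw) Ry(pitch) Rx(roll)).
In Python, from station import bot gives the robot as it stands.
- The arm moves only by the tool move_arm, never from a script. Its arguments are lists of equal length, an entry for each row: "delta_pos": the shift along the tool's x, y, z scaled (see below), a list of three; "rot": the turn, a rotation vector about the tool's x, y, z scaled (see below), a list of three; "claw": the opening, from 0 (shut) to 1 (fully open). A call has 1 to 10 rows; each row is the pose to reach, as a shift and turn from the pose commanded when the call began, along the tool's axes at that moment; what a row does not reach only later rows make up. The controller multiplies each number of a shift by 0.1 m and each number of a turn by pi/4 rad. A row lasts 1/12 s, in which the tool goes at most 41.7 mm and 7.16 degrees, less where a joint would pass 70% of its speed; a pose out of reach is approached as far as the arm can. A call with a number of a shift or a turn outside -1 to 1 is refused whole. A call with a gripper value outside its range is refused whole. The fingers move at their own pace and stop on an object; "force" is the grip in N (left out, the last holds). Time passes only in rows, so rows that repeat a pose let the fingers close. It gives the time, the measured TCP pose, the force, the opening and the grip force at its end, in the units of the state.
- bot.read_state(): the state, without advancing time (a new reading comes with each control period).
- bot.snapshot(name): name is "side" or "top"; returns a dict with "frame" (384x512x3 uint8, red, green, blue), "fx", "fy", "cx", "cy" (pixels), "dist" ([k1, k2, p1, p2, k3] as OpenCV has them; the pictures are not rectified), "extrinsics" (4x4, takes a point from world to camera coordinates). Camera axes: x right, y down, z forward; pixel columns grow to the right and rows downward; lengths in mm; the calibration is good to about 2 mm. A picture is of the moment at which its call begins. There is no depth.
- bot.hand_in(): hands the job in; it is judged then, once.
The state is a dict: "clock": time; "qpos": joint angles; "qvel": joint speeds; "tau": joint torques, N m; "position": TCP position; "eef_rot": TCP orientation; "force": force on the tool from outside, world axes, zero at the start; "torque": the same for the moment, N m; "grip_width": finger opening in mm; "grip_force": force on a finger pad.
Only numpy, scipy, OpenCV 4.12 (cv2) and the standard library are available. Lean on these libraries where they do the work, as an engineer would, in place of code of your own. Each camera call takes 0.05 s, during which the arm holds its last target. There are 200 camera calls.

## Working session

There is one attempt and no reset: what is moved stays moved. The work goes in short steps, Python scripts to look and compute and a tool call to move; the robot and the scene stay as the last step left them, time stands still between calls to the robot, and variables do not carry over. Pictures are saved under pics/ and viewed, at most 10 in all, crops included, and the job is handed in when it is done.

Besides the shell and the picture viewer there is one more tool, called after "Emit:" as name(argument=value, ...) on one line, values as JSON. move_arm: Moves the arm, as the interface text tells. Its arguments: {"type":"object","properties":{"delta_pos":{"type":"array","items":{"type":"array","items":{"type":"number","minimum":-1,"maximum":1}}},"rot":{"type":"array","items":{"type":"array","items":{"type":"number","minimum":-1,"maximum":1}}},"claw":{"type":"array","items":{"type":"number"}},"force":{"type":"number"}},"required":["delta_pos","rot","claw"]}

```bash
mkdir -p pics
python3 - <<'E'
from station import bot
import cv2,pickle
print(bot.read_state())
d={}
for n in("top","side"):
    s=bot.snapshot(n); d[n]=s
    cv2.imwrite(f"pics/{n}0.png",s["frame"][:,:,::-1])
    print(n,s["fx"],s["fy"],s["cx"],s["cy"],s["dist"],s["extrinsics"])
pickle.dump(d,open("s0.pkl","wb"))
E
```

```text
{'clock': 0.0, 'qpos': array([-6.96425061e+01,  1.76204433e+01,  8.63829417e+01,  2.05686514e-03,
        7.61108045e+01, -4.21289233e+00]), 'qvel': array([-0.1288739 , -0.0068073 ,  0.00357657,  0.03585163, -0.05812407,
       -0.07616092]), 'tau': array([ 2.54440114e-03, -4.57538366e+01, -2.51914304e+01,  2.59989423e-05,
        1.28013018e-02,  6.42530210e-06]), 'position': array([ 238.80947939, -522.2534299 ,  206.60548892]), 'eef_rot': array([-1.79886266e+02, -1.03789974e-02,  2.45698802e+01]), 'force': array([-0.13140317,  0.02032498,  0.49334921]), 'torque': array([-0.03479816,  0.02741321,  0.00537723]), 'grip_force': 0.0, 'grip_width': 85.30628345273941}
top 357.88865513536444 357.88865513536444 252.35544481822146 196.83876019864465 [0.01112991 0.         0.         0.         0.        ] [[ 9.84475153e-03 -9.99536014e-01 -2.88242577e-02 -1.31437873e+02]
 [-9.84744509e-01 -4.68294719e-03 -1.73943443e-01  4.47188276e+02]
 [ 1.73727754e-01  3.00969595e-02 -9.84333704e-01  8.99274185e+02]
 [ 0.00000000e+00  0.00000000e+00  0.00000000e+00  1.00000000e+00]]
side 499.3190196655091 499.3190196655091 265.43311461662347 185.90029641700033 [-0.05158398  0.          0.          0.          0.        ] [[-9.21638485e-01 -3.87307505e-01  2.39874937e-02  3.48897453e+02]
 [-1.66447314e-01  3.38725000e-01 -9.26045715e-01  2.49086519e+02]
 [ 3.50539291e-01 -8.57472024e-01 -3.76648289e-01  7.23490842e+02]
 [ 0.00000000e+00  0.00000000e+00  0.00000000e+00  1.00000000e+00]]
```

View pics/top0.png

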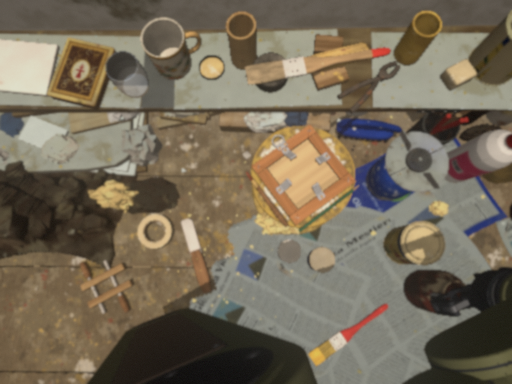

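View pics/side0.png

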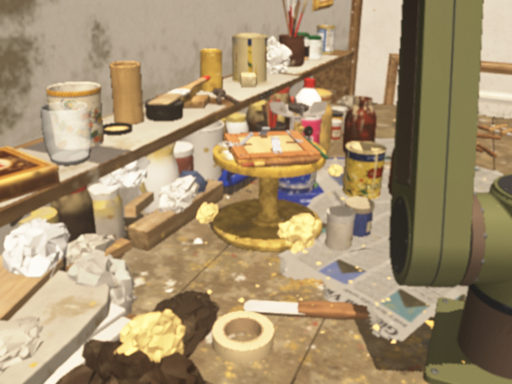

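The top view shows the stand disc at about (303,180), with the frame on it turned roughly 30-40° and four tabs visible. In the side view the frame is at about (272,148). Next I'll enlarge both.

Run:
```python
import cv2,pickle
d=pickle.load(open("s0.pkl","rb"))
a=d["top"]["frame"][118:238,243:363,::-1]
cv2.imwrite("pics/topc.png",cv2.resize(a,None,fx=5,fy=5,interpolation=cv2.INTER_CUBIC))
a=d["side"]["frame"][118:188,205:335,::-1]
cv2.imwrite("pics/sidec.png",cv2.resize(a,None,fx=6,fy=6,interpolation=cv2.INTER_CUBIC))
```

```text
(no output)
```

View pics/topc.png

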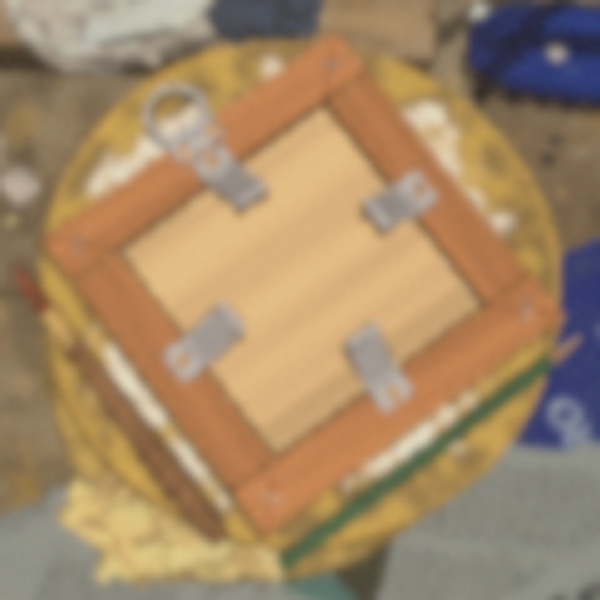

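View pics/sidec.png

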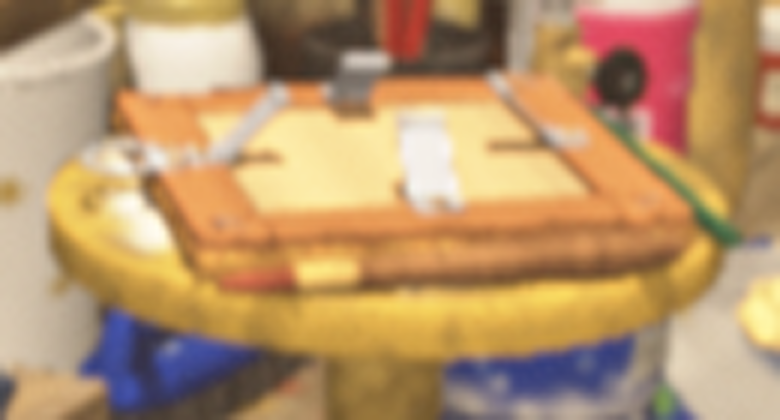

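Top crop: the ring is at (175,120) and the ring tab's rolled end at (248,190). The other ends are at (222,322) left, (365,340) bottom and (385,212) right. The rail-top corners are near (335,38), (560,305), (262,530) and (48,240). The side crop shows all four tabs standing. Next I'll fit the frame pose and tab angles from both cameras.

```bash
cat > fit.py <<'E'
import numpy as np,cv2,pickle
from scipy.optimize import least_squares
d=pickle.load(open("s0.pkl","rb"))
def proj(n,P):
    s=d[n];E=s["extrinsics"];K=np.array([[s["fx"],0,s["cx"]],[0,s["fy"],s["cy"]],[0,0,1]])
    return cv2.projectPoints(np.array(P,float).reshape(-1,3),cv2.Rodrigues(E[:3,:3])[0],E[:3,3],K,np.array(s["dist"]))[0][:,0]
def local(th):
    r=82;i=58
    P=[[r,r,15],[r,-r,15],[-r,-r,15],[-r,r,15],[i,i,15],[i,-i,15],[-i,-i,15],[-i,i,15]]
    for k,(a,t) in enumerate(zip((0,np.pi,np.pi/2,-np.pi/2),th)):
        q=58-27*np.cos(t);P.append([q*np.cos(a),q*np.sin(a),16.5+27*np.sin(t)])
    return np.array(P)
def world(p,th):
    c,s=np.cos(p[2]),np.sin(p[2])
    return local(th)@np.array([[c,-s,0],[s,c,0],[0,0,1]]).T+[p[0],p[1],176]
E
cat > run.py <<'E'
from fit import *
full=lambda c,f,o:(np.array(c,float)+.5)/f-.5+np.array(o)
# order: +x+y, +x-y, -x-y, -x+y corners, inner same, ends top,bottom,left,right
T=full([[48,240],[335,36],[562,305],[262,532],[126,250],[327,105],[482,302],[276,453],[250,190],[365,337],[225,320],[383,212]],5,(243,118))
S=full([[200,248],[118,93],[545,76],[697,213],[248,213],[200,112],[485,103],[592,193],[278,95],[495,82],[420,118],[365,62]],6,(205,118))
wt=np.array([1]*8+[.7]*4)[:,None]
def res(v,sh=True):
    W=world(v[:3],v[3:7])
    return np.r_[((proj("top",W)-T)*wt).ravel(),((proj("side",W)-S)*wt).ravel()]
v=least_squares(res,[600,-110,.6,.75,.75,.75,.75],loss="soft_l1",x_scale=[10,10,.1,.1,.1,.1,.1]).x
print(v[:3],np.degrees(v[2]),v[3:]); r=res(v).reshape(2,12,2);print(r.round(1).tolist())
for n,i in(("top",0),("side",1)):
    u=least_squares(lambda q:(proj(n,world(q,v[3:]))-(T,S)[i])[:8].ravel(),v[:3],x_scale=[10,10,.1]).x;print(n,u)
print(world(v[:3],v[3:])[8:].round(1))
np.save("pose.npy",v)
for n,o,f,wh in(("top",(243,118),5,(600,600)),):
    im=cv2.imread("pics/topc.png")
    for p in proj(n,world(v[:3],v[3:])): cv2.circle(im,tuple(int(x) for x in ((p-o+.5)*f-.5)),4,(255,0,255),1)
    cv2.imwrite("pics/ov.png",im)
E
python3 run.py
```

```text
[ 476.36673402 -242.78200492    0.63750488] 36.52633922926796 [0.81207959 0.8234927  0.98207916 0.79366206]
[[[-1.7, -1.0], [-0.1, -2.1], [0.6, 1.4], [0.4, 0.3], [-2.1, -0.7], [-0.5, -1.6], [1.0, -0.3], [-0.3, 0.6], [-0.0, -0.0], [-0.4, -0.4], [0.0, -0.3], [-0.7, -0.4]], [[-0.1, -1.5], [-0.6, 0.1], [0.6, -0.2], [-0.1, -0.3], [1.8, -0.3], [-1.3, -0.4], [3.3, -1.3], [1.9, -0.1], [0.0, 0.0], [1.0, 0.3], [0.5, -0.0], [-0.1, -0.2]]]
top [ 475.51432267 -243.47859261    0.64015558]
side [ 476.68399382 -239.89048935    0.63912122]
[[ 508.  -219.3  212.1]
 [ 444.5 -266.4  212.3]
 [ 450.8 -208.2  215. ]
 [ 499.6 -274.2  211.7]]
```

View pics/ov.png

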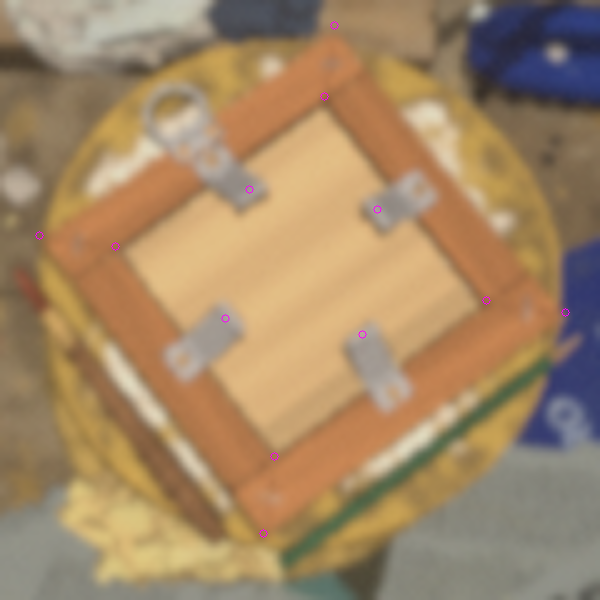

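The overlay agrees with the picks to about 2 px, so the frame centre is near (476,-243) with yaw 36.5°, good to a few mm. I'll shut the gripper and travel high toward the ring tab.

Emit:
move_arm(delta_pos=[[0.05,0,-0.2],[0.2,-0.1,-0.4],[0.4,-0.2,-0.6],[0.6,-0.3,-0.7],[0.8,-0.4,-0.7],[0.95,-0.4,-0.7]], rot=[[0,0,0],[0,0,0],[0,0,0],[0,0,0],[0,0,0],[0,0,0]], claw=[0,0,0,0,0,0], force=30)

```text
clock: 0.6
position: [309.3, -444.9, 278.4]
eef_rot: [-180.0, -0.0, 24.6]
force: [0.7, 0.3, 0.0]
grip_width: 11.9
grip_force: 0.0
```

Emit:
move_arm(delta_pos=[[0.25,-0.1,0],[0.5,-0.2,0],[0.75,-0.3,0],[0.95,-0.4,0]], rot=[[0,0,0],[0,0,0],[0,0,0],[0,0,0]], claw=[0,0,0,0])

```text
clock: 0.93
position: [379.5, -369.7, 277.0]
eef_rot: [-179.9, -0.0, 24.6]
force: [-0.8, 0.4, 0.5]
grip_width: 0.1
grip_force: 0.0
```

Emit:
move_arm(delta_pos=[[0.25,-0.1,0],[0.5,-0.2,0],[0.75,-0.3,0],[0.9,-0.4,0]], rot=[[0,0,0],[0,0,0],[0,0,0],[0,0,0]], claw=[0,0,0,0])

```text
clock: 1.27
position: [445.4, -295.7, 277.0]
eef_rot: [-180.0, -0.0, 24.6]
force: [1.0, -0.5, 0.5]
grip_width: -0.0
grip_force: 0.0
```

Emit:
move_arm(delta_pos=[[0.2,-0.1,0],[0.4,-0.2,0],[0.6,-0.3,0],[0.7,-0.4,0],[0.7,-0.4,0],[0.7,-0.4,0]], rot=[[0,0,-0.1],[0,0,-0.2],[0,0,-0.267],[0,0,-0.267],[0,0,-0.267],[0,0,-0.267]], claw=[0,0,0,0,0,0])

```text
clock: 1.77
position: [490.7, -231.3, 277.0]
eef_rot: [-180.0, 0.1, 36.7]
force: [-0.3, -0.1, 0.4]
grip_width: -0.1
grip_force: 0.0
```

Emit:
move_arm(delta_pos=[[0.1,0,0.15],[0.2,0,0.3],[0.21,0,0.45],[0.21,0,0.5],[0.21,0,0.5]], rot=[[0,0,0],[0,0,0],[0,0,0],[0,0,0],[0,0,0]], claw=[0,0,0,0,0])

```text
clock: 2.18
position: [506.0, -219.7, 225.8]
eef_rot: [-179.8, 0.1, 36.5]
force: [-0.5, -1.9, -0.1]
grip_width: 0.1
grip_force: 0.0
```

Run:
```python
from station import bot
import cv2,numpy as np
from fit import *
st=bot.read_state();print(st["position"],st["eef_rot"])
s=bot.snapshot("side");t=bot.snapshot("top")
pickle.dump({"side":s,"top":t},open("s1.pkl","wb"))
a=cv2.resize(s["frame"][108:188,205:335,::-1],None,fx=6,fy=6,interpolation=cv2.INTER_CUBIC)
p=proj("side",st["position"])[0];print(p,(p-[205,108]+.5)*6-.5, proj("top",st["position"]))
b=cv2.resize(t["frame"][118:238,243:363,::-1],None,fx=4,fy=4,interpolation=cv2.INTER_CUBIC)
cv2.circle(a,tuple(int(x) for x in (p-[205,108]+.5)*6-.5),4,(255,0,255),1)
cv2.imwrite("pics/side1.png",a)
```

```text
[ 506.00960238 -219.67252556  225.76472535] [-1.79803241e+02  1.32151143e-01  3.65322635e+01]
[252.03582393 126.9659746 ] [284.71494358 116.29584759] [[293.24047335 154.6617927 ]]
```

View pics/side1.png

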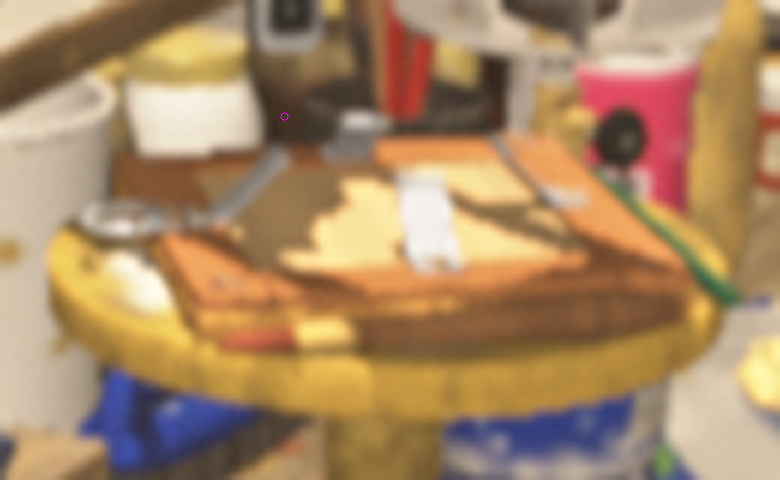

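The side picture shows the tabs still standing. A dark fingertip-like shape ends near (288,50), while the TCP projects to (285,116). I'll check the finger's true extent on a larger crop.

Run:
```python
import cv2,pickle,numpy as np
a=pickle.load(open("s0.pkl","rb"));b=pickle.load(open("s1.pkl","rb"))
x=b["side"]["frame"][60:180,200:330,::-1];y=a["side"]["frame"][60:180,200:330,::-1]
h=cv2.resize(np.hstack([x,y]),None,fx=3,fy=3,interpolation=cv2.INTER_CUBIC)
u=b["top"]["frame"][118:200,243:363,::-1]
h2=cv2.resize(u,None,fx=2.8,fy=2.8,interpolation=cv2.INTER_CUBIC)
o=np.zeros((600,780,3),np.uint8);o[:360]=h;o[365:365+h2.shape[0],:h2.shape[1]]=h2
cv2.imwrite("pics/cmp1.png",o)
```

```text
(no output)
```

View pics/cmp1.png

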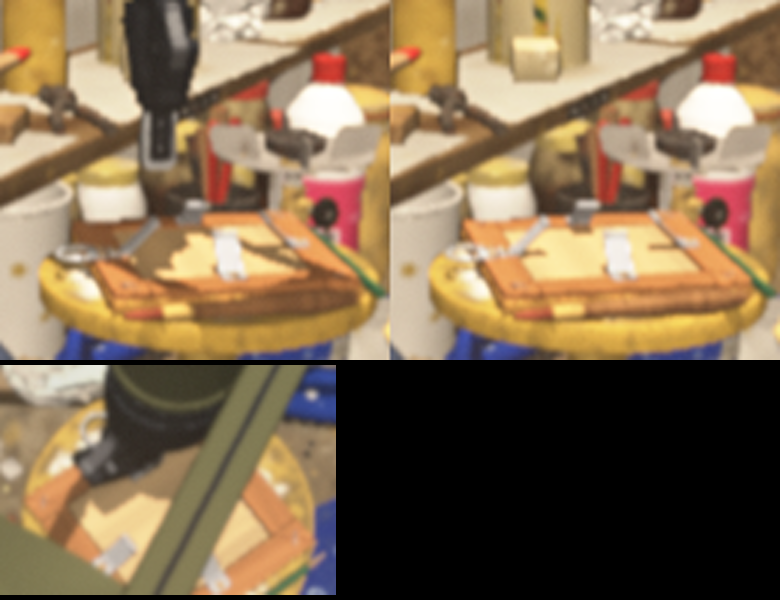

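The side view shows the finger's lower end near pixel (252,116), against a predicted (252,127). The top view shows a grey part near (279,155), against a predicted (293,155). A pixel diff will show where the tip really ends.

Run:
```python
import cv2,pickle,numpy as np
from fit import *
a=pickle.load(open("s0.pkl","rb"));b=pickle.load(open("s1.pkl","rb"))
D=np.abs(b["side"]["frame"].astype(int)-a["side"]["frame"]).sum(2)
print("side rows100-136 cols 240-266");print(D[100:136:2,240:267:2])
P=np.array([506,-219.7,225.8]);c,s=np.cos(.6376),np.sin(.6376)
ax=np.array([c,s,0]);ay=np.array([s,-c,0])
for n in("side","top"):
  for dx,dy,dz in((0,0,0),(11,0,0),(-11,0,0),(0,-15,0),(0,15,0),(0,0,19),(0,-30,30),(0,-30,60),(0,0,73),(0,-40,73),(0,40,73)): print(n,dx,dy,dz,proj(n,P+dx*ax+dy*ay+[0,0,dz])[0].round(1))
t=cv2.resize(b["top"]["frame"][100:190,250:350,::-1],None,fx=6,fy=6,interpolation=cv2.INTER_CUBIC)
t=cv2.convertScaleAbs(t,alpha=1.8,beta=20)
p=(proj("top",P)[0]-[250,100]+.5)*6-.5;cv2.circle(t,tuple(int(x) for x in p),4,(255,0,255),1)
cv2.imwrite("pics/top1.png",t)
```

```text
side rows100-136 cols 240-266
[[  3   1   5  10 225  52  50  44  58  96   8   1  12  12]
 [  1   9  10  17 234  50  71 156 274  91   4   1   1   2]
 [  7   2  15  23 207  83 284 392 399 143   4   4   4   5]
 [  2   1   0  41 125 101 269 313 307 110   8  10   3   4]
 [  3  15   5 154  77 103 205 245 254 101   3   3   4   9]
 [  5   2   4 133 118 110 216 238 174  62   1   4   7   2]
 [  6   1   3  91 153  87 215 201  59  97   3   1   4   2]
 [  0   4   2   6 158  95  58  57  92  59  11   5   8   7]
 [  2   1   1   5  51  77  76  82  53   4   2   1   9  12]
 [  7  12   1   8   3   3   8   9   1  10   2   1   4  14]
 [  7   6   3   5  12   8   2   2   4   5   7   2   7   4]
 [  1   7   1   2  17   7   4   5   4   8   8   7  12  14]
 [  1   3   3   2  15   7   5   4  10   6  17   5   7   6]
 [  1   3   2   1   2   8  16  15   9  11  13   4   4  29]
 [  4   1   3   3   4   9   3   7   3  11   4   5   4  36]
 [  3   4   6   2   4  32  11   7   6  16   4   6   5   4]
 [ 27  39  54  67 126 199 207 171 176 175  76   5  10  18]
 [210 217 217 215 248 194 160 199 214 168  28   2  23  76]]
side 0 0 0 [252.  126.9]
side 11 0 0 [246.7 127.2]
side -11 0 0 [257.4 126.7]
side 0 -15 0 [253.7 128.9]
side 0 15 0 [250.5 125. ]
side 0 0 19 [252.2 117.7]
side 0 -30 30 [255.6 116. ]
side 0 -30 60 [255.8 100.7]
side 0 0 73 [252.6  90.9]
side 0 -40 73 [257.1  95.1]
side 0 40 73 [248.4  86.9]
top 0 0 0 [293.3 154.7]
top 11 0 0 [290.1 150.6]
top -11 0 0 [296.4 158.7]
top 0 -15 0 [287.6 158.7]
top 0 15 0 [298.9 150.6]
top 0 0 19 [294. 152.]
top 0 -30 30 [282.7 158.9]
top 0 -30 60 [283.5 154.6]
top 0 0 73 [296.4 143.6]
top 0 -40 73 [279.7 155.6]
top 0 40 73 [313.1 131.7]
```

View pics/top1.png

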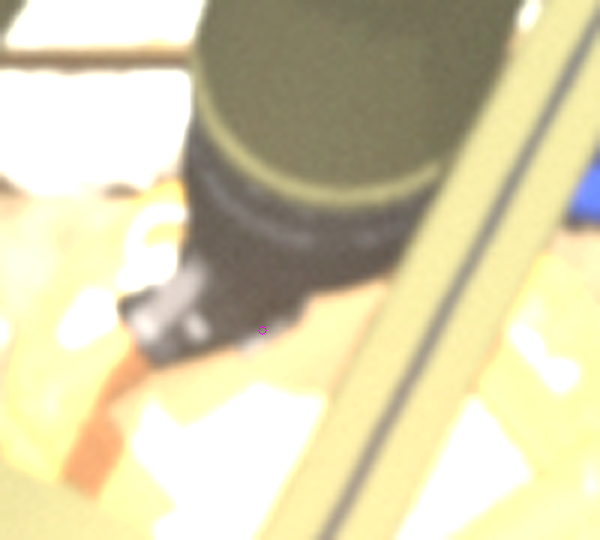

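The top view shows the shut fingers at (260,335), laterally consistent with the TCP. In the side view the tip looks about 19 mm higher than predicted. Contact force will settle which is right, so I'll descend gently.

Emit:
move_arm(delta_pos=[[0,0,0.03],[0,0,0.06],[0,0,0.08],[0,0,0.1],[0,0,0.1]], rot=[[0,0,0],[0,0,0],[0,0,0],[0,0,0],[0,0,0]], claw=[0,0,0,0,0])

```text
clock: 2.7
position: [507.4, -219.3, 217.2]
eef_rot: [-180.0, 0.0, 36.6]
force: [-0.2, -0.3, 0.3]
grip_width: -0.1
grip_force: 0.0
```

Emit:
move_arm(delta_pos=[[0,0,0.02],[0,0,0.03],[0,0,0.04],[0,0,0.04]], rot=[[0,0,0],[0,0,0],[0,0,0],[0,0,0]], claw=[0,0,0,0])

```text
clock: 3.03
position: [507.6, -219.3, 213.3]
eef_rot: [-180.0, 0.0, 36.6]
force: [-0.5, -0.2, 0.3]
grip_width: -0.1
grip_force: 0.0
```

Emit:
move_arm(delta_pos=[[-0.01,0,0.02],[-0.01,0,0.03],[-0.02,0,0.04],[-0.02,0,0.04]], rot=[[0,0,0],[0,0,0],[0,0,0],[0,0,0]], claw=[0,0,0,0])

```text
clock: 3.37
position: [505.8, -220.6, 209.2]
eef_rot: [-180.0, 0.0, 36.6]
force: [-0.3, 0.1, -0.1]
grip_width: 0.2
grip_force: 0.0
```

Emit:
move_arm(delta_pos=[[0.01,0,0.02],[0.02,0,0.03],[0.02,0,0.04],[0.02,0,0.04]], rot=[[0,0,0],[0,0,0],[0,0,0],[0,0,0]], claw=[0,0,0,0])

```text
clock: 3.7
position: [507.6, -219.3, 205.2]
eef_rot: [-180.0, 0.0, 36.6]
force: [-0.3, 0.2, -0.8]
grip_width: 0.2
grip_force: 0.0
```

```bash
cat > tip.py <<'E'
from station import bot
from fit import *
import sys
st=bot.read_state();s=bot.snapshot("side");print(st["position"].round(1),st["force"].round(2))
pickle.dump(s,open(sys.argv[1],"wb"))
p=proj("side",st["position"])[0];print("pred tip",p.round(1))
D=np.abs(s["frame"].astype(int)-d["side"]["frame"]).sum(2)
r=int(p[1]);print("rows from",r-16);print(D[r-16:r+14:1,240:267:2])
E
python3 tip.py s2.pkl
```

```text
[ 507.6 -219.3  205.2] [-0.29  0.17 -0.79]
pred tip [251.1 136.7]
rows from 120
[[  8   2   2  52 209  81  54 132  59  13   4   3   8   7]
 [  1   1   2  11 227  67  78 117  47  23  15  16   4  10]
 [  1   1   0  37 230  31  46  65  81  45   7   5  15  17]
 [  2   0   1  57 245  95  72  59 152  46  15  17   8   3]
 [  5   1   3  32 234 236 220 210 173  27  10   4   5   5]
 [  1   5   3   3 192 282 271 254 146   4   6   7  18  17]
 [  2   2   2   2 103 193 185 177  73  18  14  37  68  75]
 [  4   2   5   5  18  49  56  46   2  10   5  85 113 132]
 [  0   2   7   2   5   5  14  13  10  15  10  62  93 105]
 [  3   3   3   2   4  16   8   9   3   7  10  37  42  39]
 [  4   3   6   7   2  32  15   6  15  16   6   4   5   3]
 [ 13   4   5   7  38 117  93  73  72  80  42   6   9   2]
 [ 22  42  57  65 123 201 199 178 171 172  72   8   4  18]
 [112 142 161 175 212 219 223 216 231 201  63  10  29  57]
 [209 218 218 218 242 202 161 194 213 166  25  10  32  78]
 [206 205 197 201 255 175 114 168 181 154  28   5  11  65]
 [201 209 203 206 247 173 181 230 234 228  98   2   4  38]
 [248 259 244 238 219 205 272 290 286 288 214  21   3  17]
 [288 291 279 238 193 256 300 300 305 303 271  58   8   2]
 [301 298 273 214 211 292 302 301 303 306 298  96   5   8]
 [285 291 246 191 257 301 301 300 295 306 307 157   5   4]
 [284 283 219 207 298 300 302 303 302 292 312 203   6   2]
 [288 258 163 226 271 272 299 302 308 305 304 170   5   5]
 [246 197  89 170 169 181 280 297 308 277 215  78   4   2]
 [138  91  26  96 110 118 247 300 299 180  72  20   1   0]
 [ 80  37  71 191 221 217 264 301 268  70   7   1   1   2]
 [118  79 178 277 290 294 289 302 236  16   9   5   2   2]
 [207 172 229 306 297 296 304 296 230  13   5   3   3   3]
 [233 216 229 286 303 305 301 305 273  42   2   0   1   2]
 [195 231 219 279 298 299 300 298 265  82  10   1   0   3]]
```

The tip shows at row 126.5 against a predicted 136.7. So the fingers really end about 19-20 mm short of the reported TCP, and contact should come near TCP z 195. I'll continue in small steps.

Emit:
move_arm(delta_pos=[[0,0,0.02],[0,0,0.04],[0,0,0.05],[0,0,0.05]], rot=[[0,0,0],[0,0,0],[0,0,0],[0,0,0]], claw=[0,0,0,0])

```text
clock: 4.08
position: [507.4, -219.3, 200.1]
eef_rot: [-180.0, 0.0, 36.6]
force: [-0.7, -0.2, -0.1]
grip_width: -0.0
grip_force: 0.0
```

Emit:
move_arm(delta_pos=[[0,0,0.01],[0,0,0.02],[0,0,0.03],[0,0,0.03]], rot=[[0,0,0],[0,0,0],[0,0,0],[0,0,0]], claw=[0,0,0,0])

```text
clock: 4.42
position: [507.6, -219.3, 197.3]
eef_rot: [-180.0, 0.0, 36.6]
force: [0.2, -0.5, 0.0]
grip_width: -0.1
grip_force: 0.0
```

Emit:
move_arm(delta_pos=[[0,0,0.01],[0,0,0.02],[0,0,0.03],[0,0,0.03]], rot=[[0,0,0],[0,0,0],[0,0,0],[0,0,0]], claw=[0,0,0,0])

```text
clock: 4.75
position: [507.5, -219.3, 194.2]
eef_rot: [-180.0, 0.0, 36.6]
force: [0.3, 0.5, -0.7]
grip_width: -0.1
grip_force: 0.0
```

Emit:
move_arm(delta_pos=[[0,0,0.01],[0,0,0.02],[0,0,0.02]], rot=[[0,0,0],[0,0,0],[0,0,0]], claw=[0,0,0])

```text
clock: 5.0
position: [507.6, -219.3, 192.3]
eef_rot: [-180.0, 0.0, 36.6]
force: [-0.1, 0.4, -1.1]
grip_width: -0.1
grip_force: 0.0
```

Emit:
move_arm(delta_pos=[[0,0,0.01],[0,0,0.02],[0,0,0.02]], rot=[[0,0,0],[0,0,0],[0,0,0]], claw=[0,0,0])

```text
clock: 5.25
position: [507.7, -219.4, 190.3]
eef_rot: [-180.0, 0.0, 36.6]
force: [1.0, 0.4, 0.5]
grip_width: -0.0
grip_force: 0.0
```

```bash
python3 tip.py s3.pkl
python3 - <<'E'
import pickle,cv2,numpy as np
a=pickle.load(open("s3.pkl","rb"))["frame"][100:165,212:292,::-1]
b=pickle.load(open("s0.pkl","rb"))["side"]["frame"][100:165,212:292,::-1]
cv2.imwrite("pics/s3.png",cv2.resize(np.hstack([a,b]),None,fx=5,fy=5,interpolation=cv2.INTER_CUBIC))
E
```

```text
[ 507.7 -219.4  190.3] [0.96 0.44 0.45]
pred tip [251.  143.7]
rows from 127
[[  4   4   6 123  20  18  23  23 101  34   3  77 166 173]
 [  5   5   9 121  17  17  20  23 105  12  10  64 137 141]
 [  2   3   6 119  16  15  18  20 125  16  11  33  61  53]
 [  8   5   7 102  51  63  87  87 156   8   7   2   2   7]
 [  9   7   6  68  79  67 120 149 127  66  33   7   5   3]
 [ 24  31  51  76  79  27  41 124  92 173  72   6  12   5]
 [113 142 167 156  98 120 115 122 146 201  64   7  24  27]
 [206 218 212 207 208 170 129 158 197 169  21   1  29  43]
 [198 210 193 205 246 175 113 168 186 152  27   8  12  50]
 [201 203 197 205 242 176 179 229 224 225  96   2   5  40]
 [241 257 247 236 218 204 267 290 286 285 212  19   1  35]
 [289 294 275 235 185 259 300 303 301 302 268  49   8  28]
 [294 290 270 213 214 289 303 299 299 300 297 109   2   7]
 [285 286 246 190 253 303 301 296 299 295 302 189   4   3]
 [287 281 209 206 292 299 298 297 298 299 307 271  23   6]
 [287 258 160 225 267 270 295 294 298 303 301 266  19   5]
 [243 193  85 168 169 177 277 300 299 297 236 170   7   5]
 [145  99  27 102 112 113 244 297 273 212  93  55   3   1]
 [ 81  65  17 189 216 219 259 301 215  84  18   5   6   1]
 [123 104  44 249 288 289 291 297 187  40   9   6   0   2]
 [205 173  57 231 306 296 299 299 219  55   7   3   4   3]
 [235 219 109 217 301 302 298 301 281 104   3   1   4   3]
 [195 228 167 241 295 296 296 296 299 194   7   1   4   4]
 [ 90 178 200 240 301 301 276 214 220 187  13   5   3   1]
 [ 15  64 143 220 289 299 230 103  96  83  12   4   2   4]
 [  7   8  54 143 265 290 220  87  64  31   7  10   3   4]
 [  5   2   5  57 172 257 236 162 132  78  44   7   4   3]
 [  6   8   4   2  56 172 195 218 214 187 160  66  15   6]
 [  3   5   2   4   3  62  94 188 220 217 200 142  59   3]
 [  3   3   4   2   6  12  21 104 169 152 142 131  72   1]]
```

View pics/s3.png

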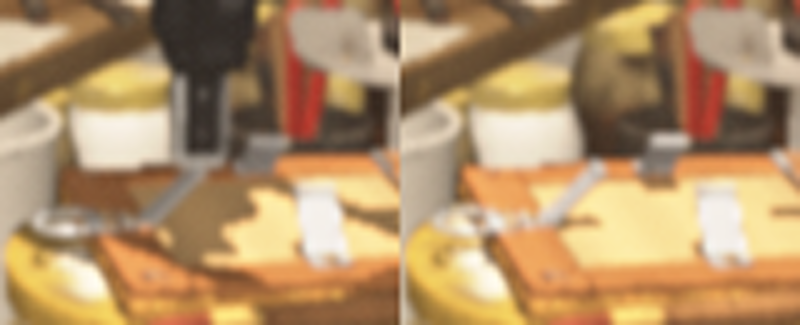

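The finger bottom at (198,163) sits directly over the tab's rolled end at (203,168), nearly touching. Now I'll press, following the end's arc inward and watching the force.

Emit:
move_arm(delta_pos=[[0,0,0.01],[0,0,0.02],[0,0,0.02]], rot=[[0,0,0],[0,0,0],[0,0,0]], claw=[0,0,0])

```text
clock: 5.55
position: [507.6, -219.8, 188.8]
eef_rot: [180.0, 0.0, 36.6]
force: [-1.5, -0.2, 2.9]
grip_width: 0.2
grip_force: 1.5
```

Emit:
move_arm(delta_pos=[[-0.005,0,0.01],[-0.01,0,0.02],[-0.01,0,0.02]], rot=[[0,0,0],[0,0,0],[0,0,0]], claw=[0,0,0])

```text
clock: 5.8
position: [506.9, -220.2, 186.4]
eef_rot: [180.0, 0.0, 36.6]
force: [-0.4, -1.4, 2.3]
grip_width: -0.1
grip_force: 1.3
```

Emit:
move_arm(delta_pos=[[-0.01,0,0.01],[-0.015,0,0.02],[-0.015,0,0.02]], rot=[[0,0,0],[0,0,0],[0,0,0]], claw=[0,0,0])

```text
clock: 6.05
position: [505.6, -220.9, 184.2]
eef_rot: [-180.0, 0.0, 36.6]
force: [-0.9, -0.9, 1.8]
grip_width: -0.1
grip_force: 0.8
```

Emit:
move_arm(delta_pos=[[-0.01,0,0.01],[-0.02,0,0.02],[-0.03,0,0.03],[-0.03,0,0.04],[-0.03,0,0.04]], rot=[[0,0,0],[0,0,0],[0,0,0],[0,0,0],[0,0,0]], claw=[0,0,0,0,0])

```text
clock: 6.47
position: [502.9, -222.7, 180.2]
eef_rot: [-180.0, 0.0, 36.6]
force: [-0.1, 0.0, 0.9]
grip_width: 0.2
grip_force: 0.2
```

Emit:
move_arm(delta_pos=[[-0.005,0,0.01],[-0.01,0,0.02],[-0.015,0,0.03],[-0.015,0,0.03]], rot=[[0,0,0],[0,0,0],[0,0,0],[0,0,0]], claw=[0,0,0,0])

```text
clock: 6.8
position: [502.0, -223.4, 177.2]
eef_rot: [-180.0, -0.0, 36.6]
force: [0.2, -0.4, -0.1]
grip_width: -0.3
grip_force: 0.2
```

Emit:
move_arm(delta_pos=[[-0.005,0,0.01],[-0.005,0,0.02],[-0.005,0,0.02]], rot=[[0,0,0],[0,0,0],[0,0,0]], claw=[0,0,0])

```text
clock: 7.05
position: [501.5, -224.0, 175.3]
eef_rot: [-180.0, 0.0, 36.6]
force: [0.0, -0.7, 0.2]
grip_width: 0.2
grip_force: 0.3
```

Contact force has faded, so I'll check numerically where the ring tab's leaf is by sampling colour saturation along predicted leaf positions.

```bash
cat > tabs.py <<'E'
from station import bot
from fit import *
import sys
s={n:bot.snapshot(n) for n in("side","top")}
pickle.dump(s,open(sys.argv[1],"wb"))
v=np.load("pose.npy");c0,s0=np.cos(v[2]),np.sin(v[2])
def pts(k,t,rr):
    a=(0,np.pi,np.pi/2,-np.pi/2)[k];L=[]
    for r in rr:
        for w in(-4,0,4):
            q=58-r*np.cos(t);x=q*np.cos(a)-w*np.sin(a);y=q*np.sin(a)+w*np.cos(a)
            L.append([v[0]+c0*x-s0*y,v[1]+s0*x+c0*y,176+16.5+r*np.sin(t)+1])
    return L
def sat(im,P):
    h=cv2.cvtColor(im,cv2.COLOR_RGB2HSV)[:,:,1].astype(np.float32)
    return cv2.remap(h,P[:,0].astype(np.float32),P[:,1].astype(np.float32),cv2.INTER_LINEAR).mean()
for im,lab in((d,"start"),(s,"now")):
  for n in("side","top"):
    print(lab,n)
    for k,nm in enumerate(("top","bot","left","right")):
        print(nm,[int(sat(im[n]["frame"],proj(n,pts(k,t,(14,20,26))))) for t in np.arange(0,1.01,.1)])
E
python3 tabs.py s4.pkl
python3 - <<'E'
import sys
sys.argv=["x","s5.pkl"]
exec(open("tip.py").read())
E
```

```text
start side
top [96, 91, 89, 89, 90, 88, 70, 44, 34, 52, 87]
bot [109, 103, 103, 106, 113, 122, 119, 96, 101, 127, 132]
left [21, 18, 15, 13, 11, 11, 11, 12, 14, 17, 20]
right [126, 123, 107, 85, 69, 57, 45, 37, 33, 37, 46]
start top
top [72, 68, 64, 60, 54, 46, 35, 30, 31, 33, 37]
bot [62, 61, 59, 57, 54, 49, 43, 36, 31, 29, 32]
left [52, 53, 53, 53, 51, 48, 44, 38, 33, 30, 30]
right [76, 73, 68, 63, 56, 48, 36, 31, 31, 33, 34]
now side
top [58, 42, 39, 45, 55, 64, 69, 75, 87, 104, 117]
bot [118, 107, 101, 104, 111, 122, 122, 106, 112, 135, 133]
left [19, 16, 13, 11, 10, 10, 10, 11, 13, 16, 18]
right [128, 124, 105, 79, 61, 51, 40, 34, 34, 41, 50]
now top
top [72, 72, 72, 71, 70, 70, 69, 68, 69, 67, 64]
bot [80, 80, 80, 80, 81, 82, 85, 88, 89, 89, 89]
left [45, 46, 46, 46, 44, 42, 38, 33, 29, 25, 25]
right [91, 91, 91, 91, 91, 90, 90, 90, 90, 90, 89]
[ 501.5 -223.9  175.3] [-0.57 -0.68  1.04]
pred tip [254.5 150.6]
rows from 134
[[206 218 216 217 293 163 229 318 291 306  48  30  26  82]
 [201 206 192 208 295 170 202 328 325 303  59  39   7  60]
 [201 209 196 213 283 188 241 415 401 3
[... 913 characters left out ...]
5   3  33 236 247 274 281 129  80  58  22   4   8]
 [  2   3   3   4 118 123 182 249 196 161 128  57   5   5]
 [  4  12   5  13  21  24  64 157 218 227 217 153  74  16]
 [  2   5   4   6   5  10   3  60 160 218 215 202 146  79]
 [  2   2   2   4   5   5   8   2  75 148 137 138 122 106]
 [  3   7   5   5   8   3   4   4  33  69  61  66  54  60]
 [  2   3   2   4   1   0   2   3   4  50  61  52  40  33]
 [  7  11   2   3   3   1   3   4   4  78  97  79  75  40]
 [  3   6   3   5   9   1   4   5   3  54  61  52  97  80]
 [  3   5   1   5   5   2   4   8   6  10  11   4  71 137]
 [  2   4   3  10   2   2   4   3   2   7   9   6  38 144]
 [  6   7   3   6   2   3   4   4   7   5   6   7  16  99]]
```

The ring tab's best match moved from 0.8 to about 0.2 rad, so it's folding as intended and a little remains. I'll press down until the board resists.

Emit:
move_arm(delta_pos=[[0,0,0.01],[-0.005,0,0.02],[-0.005,0,0.02]], rot=[[0,0,0],[0,0,0],[0,0,0]], claw=[0,0,0])

```text
clock: 7.45
position: [501.3, -224.1, 173.4]
eef_rot: [-180.0, -0.0, 36.6]
force: [0.6, 0.7, 0.6]
grip_width: 0.2
grip_force: 0.3
```

Emit:
move_arm(delta_pos=[[0,0,0.01],[0,0,0.015],[0,0,0.015]], rot=[[0,0,0],[0,0,0],[0,0,0]], claw=[0,0,0])

```text
clock: 7.7
position: [501.2, -224.3, 171.9]
eef_rot: [-180.0, 0.0, 36.6]
force: [-0.5, -0.4, 0.1]
grip_width: 0.2
grip_force: 0.4
```

Emit:
move_arm(delta_pos=[[0,0,0.01],[0,0,0.01],[0,0,0.01]], rot=[[0,0,0],[0,0,0],[0,0,0]], claw=[0,0,0])

```text
clock: 7.95
position: [501.3, -224.2, 170.9]
eef_rot: [-180.0, 0.0, 36.6]
force: [0.3, -0.0, 0.0]
grip_width: -0.1
grip_force: 0.3
```

Emit:
move_arm(delta_pos=[[0,0,0.01],[0,0,0.01],[0,0,0.01]], rot=[[0,0,0],[0,0,0],[0,0,0]], claw=[0,0,0])

```text
clock: 8.2
position: [501.3, -224.2, 170.1]
eef_rot: [180.0, -0.0, 36.6]
force: [-0.8, -0.7, 2.6]
grip_width: 0.1
grip_force: 1.1
```

Emit:
move_arm(delta_pos=[[0,0,0.01],[0,0,0.01],[0,0,0.01]], rot=[[0,0,0],[0,0,0],[0,0,0]], claw=[0,0,0])

```text
clock: 8.45
position: [501.7, -224.7, 169.9]
eef_rot: [179.9, -0.0, 36.6]
force: [-1.8, -0.7, 6.9]
grip_width: 0.0
grip_force: 3.1
```

```bash
python3 tabs.py s6.pkl | sed -n '11,20p'
python3 - <<'E'
import pickle,cv2,numpy as np
a=pickle.load(open("s6.pkl","rb"))["side"]["frame"][100:165,212:292,::-1]
b=pickle.load(open("s4.pkl","rb"))["side"]["frame"][100:165,212:292,::-1]
cv2.imwrite("pics/s6.png",cv2.resize(np.hstack([a,b]),None,fx=5,fy=5,interpolation=cv2.INTER_CUBIC))
E
```

```text
now side
top [38, 42, 52, 61, 65, 67, 69, 75, 87, 103, 117]
bot [117, 107, 101, 103, 110, 119, 119, 103, 112, 134, 130]
left [13, 12, 11, 11, 10, 9, 10, 11, 13, 16, 19]
right [127, 121, 100, 73, 55, 45, 37, 33, 33, 39, 48]
now top
top [71, 71, 71, 71, 70, 67, 67, 68, 65, 62, 59]
bot [81, 81, 81, 81, 81, 82, 84, 86, 88, 89, 89]
left [46, 47, 47, 46, 45, 42, 39, 34, 29, 26, 25]
right [91, 91, 91, 91, 91, 90, 89, 89, 89, 89, 88]
```

Board resistance came at TCP z ≈ 170 (6.9 N), and the best match for the ring tab is now 0 rad, so it's flat. The effective tip offset is about 24 mm. I'll lift and go across to the opposite tab.

Emit:
move_arm(delta_pos=[[0,0,-0.1],[0,0,-0.25],[-0.05,0,-0.36],[-0.2,0,-0.36],[-0.4,0,-0.36],[-0.6,0,-0.36],[-0.71,0,-0.36],[-0.71,0,-0.3],[-0.71,0,-0.24],[-0.71,0,-0.24]], rot=[[0,0,0],[0,0,0],[0,0,0],[0,0,0],[0,0,0],[0,0,0],[0,0,0],[0,0,0],[0,0,0],[0,0,0]], claw=[0,0,0,0,0,0,0,0,0,0])

```text
clock: 9.38
position: [444.0, -265.7, 191.6]
eef_rot: [-179.9, -0.0, 36.6]
force: [-0.3, 0.7, -0.4]
grip_width: 0.0
grip_force: 0.0
```

Emit:
move_arm(delta_pos=[[0,0,0.01],[0.01,0,0.02],[0.02,0,0.04],[0.03,0,0.05],[0.03,0,0.05]], rot=[[0,0,0],[0,0,0],[0,0,0],[0,0,0],[0,0,0]], claw=[0,0,0,0,0])

```text
clock: 9.8
position: [447.5, -264.4, 188.1]
eef_rot: [180.0, -0.0, 36.6]
force: [-0.3, -0.4, 1.5]
grip_width: 0.2
grip_force: 0.5
```

```bash
python3 tabs.py s7.pkl | sed -n '11,20p'
```

```text
now side
top [27, 46, 74, 98, 109, 118, 127, 134, 139, 141, 134]
bot [125, 125, 123, 121, 112, 89, 62, 66, 92, 103, 102]
left [21, 20, 22, 23, 24, 25, 26, 27, 29, 33, 37]
right [126, 121, 101, 72, 51, 42, 37, 35, 36, 43, 52]
now top
top [19, 20, 20, 21, 22, 24, 26, 28, 31, 33, 39]
bot [66, 67, 67, 66, 65, 63, 62, 61, 58, 53, 50]
left [55, 56, 56, 55, 54, 51, 46, 41, 36, 32, 32]
right [92, 92, 92, 92, 92, 92, 91, 91, 91, 91, 90]
```

The ring tab now reads flat (minimum at 0), and the bottom tab has started to fold (~0.65 rad). I'll continue its arc.

Emit:
move_arm(delta_pos=[[0.01,0,0.01],[0.015,0,0.02],[0.02,0,0.03],[0.025,0,0.04],[0.03,0,0.05],[0.035,0,0.06],[0.04,0,0.07],[0.045,0,0.08],[0.045,0,0.08]], rot=[[0,0,0],[0,0,0],[0,0,0],[0,0,0],[0,0,0],[0,0,0],[0,0,0],[0,0,0],[0,0,0]], claw=[0,0,0,0,0,0,0,0,0])

```text
clock: 10.65
position: [450.2, -262.0, 179.7]
eef_rot: [-180.0, 0.0, 36.6]
force: [-0.0, -0.8, 1.7]
grip_width: 0.2
grip_force: 0.6
```

Emit:
move_arm(delta_pos=[[0.005,0,0.01],[0.01,0,0.02],[0.01,0,0.03],[0.01,0,0.04],[0.01,0,0.05],[0.01,0,0.06],[0.01,0,0.07],[0.01,0,0.08],[0.01,0,0.09],[0.01,0,0.09]], rot=[[0,0,0],[0,0,0],[0,0,0],[0,0,0],[0,0,0],[0,0,0],[0,0,0],[0,0,0],[0,0,0],[0,0,0]], claw=[0,0,0,0,0,0,0,0,0,0])

```text
clock: 11.48
position: [450.9, -261.3, 170.7]
eef_rot: [-180.0, 0.0, 36.6]
force: [-0.3, 0.6, 1.0]
grip_width: -0.0
grip_force: 0.3
```

Emit:
move_arm(delta_pos=[[0,0,0.01],[0,0,0.01],[0,0,0.01]], rot=[[0,0,0],[0,0,0],[0,0,0]], claw=[0,0,0])

```text
clock: 11.73
position: [451.0, -261.4, 170.1]
eef_rot: [-180.0, 0.0, 36.6]
force: [0.4, 0.9, 2.3]
grip_width: -0.4
grip_force: 1.3
```

Emit:
move_arm(delta_pos=[[0,0,0.01],[0,0,0.01],[0,0,0.01]], rot=[[0,0,0],[0,0,0],[0,0,0]], claw=[0,0,0])

```text
clock: 11.98
position: [451.5, -262.0, 169.9]
eef_rot: [179.9, -0.0, 36.6]
force: [-0.6, 0.7, 6.5]
grip_width: 0.6
grip_force: 3.2
```

Emit:
move_arm(delta_pos=[[0,0,-0.1],[0,0,-0.25],[0,0,-0.36],[0.1,-0.1,-0.38],[0.2,-0.25,-0.38],[0.31,-0.4,-0.38],[0.31,-0.4,-0.34],[0.31,-0.4,-0.28],[0.31,-0.4,-0.25],[0.31,-0.4,-0.25]], rot=[[0,0,0],[0,0,0],[0,0,0],[0,0,0],[0,0,0],[0,0,0],[0,0,0],[0,0,0],[0,0,0],[0,0,0]], claw=[0,0,0,0,0,0,0,0,0,0])

```text
clock: 12.82
position: [451.5, -210.8, 192.7]
eef_rot: [-179.9, 0.1, 36.6]
force: [0.6, -0.4, -0.3]
grip_width: -0.3
grip_force: 0.0
```

```bash
python3 tabs.py s8.pkl | sed -n '11,20p'
```

```text
now side
top [55, 80, 103, 116, 121, 128, 136, 143, 148, 151, 145]
bot [44, 76, 107, 114, 115, 127, 147, 160, 160, 148, 135]
left [43, 41, 38, 35, 32, 31, 30, 30, 29, 30, 31]
right [127, 125, 108, 82, 60, 46, 39, 35, 34, 41, 50]
now top
top [92, 91, 91, 92, 94, 94, 93, 93, 93, 93, 93]
bot [67, 68, 69, 70, 71, 74, 77, 81, 85, 86, 86]
left [70, 70, 70, 70, 70, 70, 71, 72, 73, 73, 73]
right [89, 88, 87, 87, 87, 86, 85, 83, 79, 75, 70]
```

The bottom tab reads flat. Next is the left tab, where tool +y points inward.

Emit:
move_arm(delta_pos=[[0,0,0.01],[0,0,0.02],[0,0.01,0.03],[0,0.015,0.04],[0,0.02,0.05],[0,0.03,0.06],[0,0.03,0.06]], rot=[[0,0,0],[0,0,0],[0,0,0],[0,0,0],[0,0,0],[0,0,0],[0,0,0]], claw=[0,0,0,0,0,0,0])

```text
clock: 13.5
position: [454.5, -213.9, 188.3]
eef_rot: [179.9, -0.0, 36.6]
force: [0.8, -0.7, 2.1]
grip_width: 0.3
grip_force: 1.1
```

Emit:
move_arm(delta_pos=[[0,0.005,0.01],[0,0.015,0.02],[0,0.02,0.03],[0,0.025,0.04],[0,0.03,0.05],[0,0.035,0.06],[0,0.04,0.07],[0,0.045,0.08],[0,0.045,0.08]], rot=[[0,0,0],[0,0,0],[0,0,0],[0,0,0],[0,0,0],[0,0,0],[0,0,0],[0,0,0],[0,0,0]], claw=[0,0,0,0,0,0,0,0,0])

```text
clock: 14.25
position: [456.3, -216.6, 179.5]
eef_rot: [-179.9, 0.0, 36.6]
force: [0.6, -1.4, 0.7]
grip_width: 0.3
grip_force: 0.5
```

Emit:
move_arm(delta_pos=[[0,0.005,0.01],[0,0.01,0.02],[0,0.015,0.03],[0,0.015,0.04],[0,0.015,0.05],[0,0.015,0.06],[0,0.015,0.07],[0,0.015,0.08],[0,0.015,0.09],[0,0.015,0.09]], rot=[[0,0,0],[0,0,0],[0,0,0],[0,0,0],[0,0,0],[0,0,0],[0,0,0],[0,0,0],[0,0,0],[0,0,0]], claw=[0,0,0,0,0,0,0,0,0,0])

```text
clock: 15.08
position: [457.5, -218.1, 170.9]
eef_rot: [180.0, 0.0, 36.6]
force: [0.2, -0.8, 0.8]
grip_width: 0.1
grip_force: 0.4
```

Emit:
move_arm(delta_pos=[[0,0,0.01],[0,0,0.01],[0,0,0.01]], rot=[[0,0,0],[0,0,0],[0,0,0]], claw=[0,0,0])

```text
clock: 15.33
position: [457.6, -218.1, 170.1]
eef_rot: [180.0, -0.0, 36.6]
force: [-0.2, -0.9, 2.5]
grip_width: 0.1
grip_force: 1.2
```

Emit:
move_arm(delta_pos=[[0,0,0.01],[0,0,0.01],[0,0,0.01]], rot=[[0,0,0],[0,0,0],[0,0,0]], claw=[0,0,0])

```text
clock: 15.58
position: [457.8, -218.1, 169.9]
eef_rot: [179.9, -0.0, 36.6]
force: [-1.4, -0.3, 7.4]
grip_width: -0.0
grip_force: 3.6
```

Emit:
move_arm(delta_pos=[[0,0,-0.1],[0,0,-0.25],[0,0.05,-0.38],[0,0.25,-0.38],[0,0.45,-0.38],[0,0.6,-0.38],[0.01,0.7,-0.36],[0.01,0.71,-0.3],[0.01,0.71,-0.25],[0.01,0.71,-0.25]], rot=[[0,0,0],[0,0,0],[0,0,0],[0,0,0],[0,0,0],[0,0,0],[0,0,0],[0,0,0],[0,0,0],[0,0,0]], claw=[0,0,0,0,0,0,0,0,0,0])

```text
clock: 16.42
position: [498.8, -273.0, 192.0]
eef_rot: [-179.7, 0.1, 36.6]
force: [-0.8, 0.1, -1.7]
grip_width: 0.0
grip_force: 0.0
```

```bash
python3 tabs.py s9.pkl | sed -n '11,20p'
```

```text
now side
top [48, 72, 94, 108, 117, 125, 133, 139, 143, 144, 136]
bot [28, 48, 74, 98, 117, 133, 149, 159, 159, 151, 136]
left [24, 37, 58, 74, 81, 85, 89, 93, 95, 97, 98]
right [127, 124, 105, 75, 52, 42, 37, 34, 33, 32, 33]
now top
top [23, 24, 24, 25, 26, 27, 28, 29, 29, 29, 31]
bot [89, 89, 90, 90, 90, 91, 91, 91, 91, 91, 90]
left [89, 89, 89, 89, 89, 88, 88, 88, 88, 88, 87]
right [69, 68, 68, 68, 67, 67, 68, 69, 71, 70, 71]
```

The left tab reads flat too. The right tab is last.

Emit:
move_arm(delta_pos=[[0,0,0.01],[0,0,0.02],[0,-0.01,0.03],[0,-0.015,0.04],[0,-0.02,0.05],[0,-0.03,0.06],[0,-0.03,0.06]], rot=[[0,0,0],[0,0,0],[0,0,0],[0,0,0],[0,0,0],[0,0,0],[0,0,0]], claw=[0,0,0,0,0,0,0])

```text
clock: 17.1
position: [498.7, -271.8, 188.2]
eef_rot: [-180.0, -0.0, 36.6]
force: [-0.3, 0.5, 2.7]
grip_width: -0.4
grip_force: 1.1
```

Emit:
move_arm(delta_pos=[[0,-0.005,0.01],[0,-0.015,0.02],[0,-0.02,0.03],[0,-0.025,0.04],[0,-0.03,0.05],[0,-0.035,0.06],[0,-0.04,0.07],[0,-0.045,0.08],[0,-0.045,0.08]], rot=[[0,0,0],[0,0,0],[0,0,0],[0,0,0],[0,0,0],[0,0,0],[0,0,0],[0,0,0],[0,0,0]], claw=[0,0,0,0,0,0,0,0,0])

```text
clock: 17.85
position: [496.1, -268.4, 179.6]
eef_rot: [-180.0, 0.0, 36.6]
force: [0.3, 0.6, -0.8]
grip_width: -0.2
grip_force: 0.2
```

Emit:
move_arm(delta_pos=[[0,-0.005,0.01],[0,-0.01,0.02],[0,-0.015,0.03],[0,-0.015,0.04],[0,-0.015,0.05],[0,-0.015,0.06],[0,-0.015,0.07],[0,-0.015,0.08],[0,-0.015,0.09],[0,-0.015,0.09]], rot=[[0,0,0],[0,0,0],[0,0,0],[0,0,0],[0,0,0],[0,0,0],[0,0,0],[0,0,0],[0,0,0],[0,0,0]], claw=[0,0,0,0,0,0,0,0,0,0])

```text
clock: 18.68
position: [495.1, -267.1, 170.7]
eef_rot: [-180.0, 0.0, 36.6]
force: [-0.5, 0.3, -0.9]
grip_width: 0.1
grip_force: 0.2
```

Emit:
move_arm(delta_pos=[[0,0,0.01],[0,0,0.01],[0,0,0.01]], rot=[[0,0,0],[0,0,0],[0,0,0]], claw=[0,0,0])

```text
clock: 18.93
position: [495.3, -267.3, 170.1]
eef_rot: [180.0, -0.0, 36.6]
force: [-0.7, 0.4, 1.7]
grip_width: 0.0
grip_force: 1.2
```

Final press, then lift and retreat clear of the scene for a look.

Emit:
move_arm(delta_pos=[[0,0,0.01],[0,0,0.01],[0,0,0.01]], rot=[[0,0,0],[0,0,0],[0,0,0]], claw=[0,0,0])

```text
clock: 19.18
position: [495.4, -267.3, 169.9]
eef_rot: [180.0, -0.0, 36.6]
force: [-1.7, 1.4, 6.3]
grip_width: -0.3
grip_force: 3.5
```

Emit:
move_arm(delta_pos=[[0,0,-0.1],[0,0,-0.25],[0,0,-0.4],[0,0,-0.6],[0,0,-0.8],[0,0,-0.95]], rot=[[0,0,0],[0,0,0],[0,0,0],[0,0,0],[0,0,0],[0,0,0]], claw=[0,0,0,0,0,0])

```text
clock: 19.68
position: [495.8, -267.7, 265.9]
eef_rot: [179.9, -0.0, 36.6]
force: [0.4, 0.8, 0.2]
grip_width: -0.2
grip_force: 0.0
```

Emit:
move_arm(delta_pos=[[-0.2,0.2,0],[-0.4,0.4,0],[-0.6,0.6,0],[-0.8,0.8,0],[-0.95,0.6,0]], rot=[[0,0,0],[0,0,0],[0,0,0],[0,0,0],[0,0,0]], claw=[0,0,0,0,0])

```text
clock: 20.1
position: [457.6, -379.1, 263.2]
eef_rot: [179.7, 0.0, 36.5]
force: [1.0, -0.7, -0.2]
grip_width: 0.0
grip_force: 0.0
```

Emit:
move_arm(delta_pos=[[-0.2,0.1,0],[-0.4,0.2,0],[-0.6,0.3,0],[-0.8,0.4,0],[-0.95,0.4,0]], rot=[[0,0,0],[0,0,0],[0,0,0],[0,0,0],[0,0,0]], claw=[0,0,0,0,0])

```text
clock: 20.52
position: [401.9, -463.4, 264.0]
eef_rot: [179.9, 0.0, 36.5]
force: [0.1, 1.0, -0.0]
grip_width: -0.0
grip_force: 0.0
```

Emit:
move_arm(delta_pos=[[-0.2,0.1,0],[-0.4,0.2,0],[-0.6,0.3,0],[-0.8,0.4,0],[-0.8,0.4,0]], rot=[[0,0,0],[0,0,0],[0,0,0],[0,0,0],[0,0,0]], claw=[0,0,0,0,0])

```text
clock: 20.93
position: [359.6, -544.1, 263.7]
eef_rot: [179.9, 0.1, 36.4]
force: [0.6, -0.2, -0.2]
grip_width: 0.1
grip_force: 0.0
```

```bash
python3 tabs.py s10.pkl | sed -n '11,20p'
python3 - <<'E'
import pickle,cv2,numpy as np
s=pickle.load(open("s10.pkl","rb"))
a=cv2.resize(s["side"]["frame"][118:188,205:335,::-1],(780,420),interpolation=cv2.INTER_CUBIC)[:, :]
a=cv2.resize(a,(446,240));t=cv2.resize(s["top"]["frame"][118:238,243:363,::-1],(350,350),interpolation=cv2.INTER_CUBIC)
a=cv2.resize(s["side"]["frame"][118:188,205:335,::-1],(446,240),interpolation=cv2.INTER_CUBIC)
o=np.zeros((350,800,3),np.uint8);o[:,:350]=t;o[:240,352:798]=a
cv2.imwrite("pics/final.png",o)
E
```

```text
now side
top [27, 45, 63, 75, 82, 92, 106, 118, 128, 134, 133]
bot [26, 46, 71, 89, 104, 122, 144, 157, 157, 147, 133]
left [19, 34, 51, 64, 72, 78, 82, 85, 86, 87, 87]
right [16, 19, 29, 53, 88, 115, 115, 105, 95, 92, 89]
now top
top [26, 26, 27, 29, 31, 33, 35, 37, 40, 41, 42]
bot [30, 31, 32, 32, 33, 34, 35, 37, 39, 40, 42]
left [30, 32, 33, 34, 33, 33, 32, 32, 33, 34, 35]
right [25, 26, 26, 27, 28, 29, 30, 30, 32, 32, 32]
```

View pics/final.png

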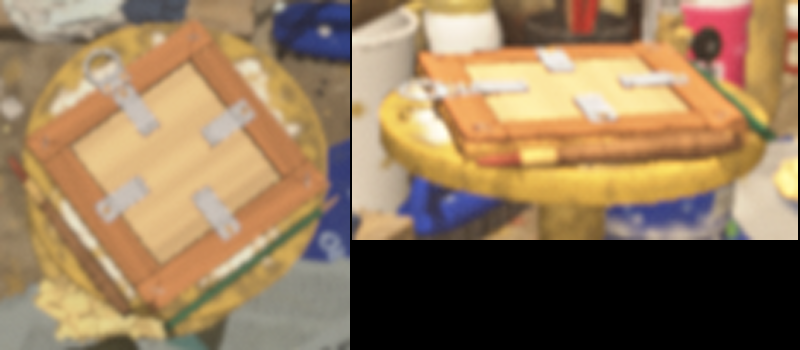

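Both views show all four tabs flat over the board, with ends at about (147,125), (108,212), (228,230) and (212,135) in the top view. The frame corners, pencil and burnisher are where they started.

```bash
python3 -c "
from station import bot
print(bot.hand_in())"
```

```text
the job is handed in; nothing more can be done
None
```

I pressed all four tabs flat in the order you asked (ring side, opposite, left, right), with the highest force read about 7 N, and the final pictures show them flat with the frame, pencil and burnisher unmoved; I handed it in at about 21 s, and it returned no verdict.

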